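# Fetch the bushing from the back of the rack lane

### The job

Take the cup of grinding points and the tall bushing out of the blue rack and stand them on the green mat, then fetch the wide bushing from behind them and set it down flat in the red tray. Afterwards put the cup and the tall bushing back in the rack where each of them stood, in the same order. Keep the cup upright all the time, and leave the tape roll, the aluminium block and the marker pen alone.

Things in the scene. Friction and masses are not known exactly. Their poses are not given: they have to be found in the camera images.
- rack: Blue lane rack fixed to the bench: trough 230 mm long (x) by 74 mm wide (y). Floor 4 mm thick; side walls 4 mm thick, tops 30 mm above the bench, 66 mm clear between. The -x end is open, +x has a back stop (inner face x = +111 mm). Origin: centre of the underside. On its centre line stand the wide bushing (x about +38 mm), then the cup and tall bushing at -20 and -75 mm, either way round.
- tray: Red open parts tray fixed to the bench, empty, 156 mm (its x) by 104 mm (its y) outside, 32 mm high; walls and floor 3 mm thick, 150 by 98 mm clear inside. Origin: centre of the underside, z up. The tray is to the left of the rack and the mat to the right of it, or the other way round.
- mat: Dark green mat fixed flat on the bench, 170 mm (its x) by 120 mm (its y), 3 mm thick, empty at the start: the side area. Origin: centre of the underside, z up.
- point_cup: Tin cup, light grey metal, 58 mm in diameter and 60 mm high to the rim, holding coloured grinding points (fixed in it) that reach 95 mm above its foot. Grasp it across the diameter just under the rim, where it stands clear of the rack's walls. About 70 g. Origin: centre of the underside, z up along its axis.
- tall_bushing: Tall narrow steel guide bushing standing on its foot, with a collar at the top: 32 mm in diameter, 52 mm high, so its top stands 26 mm above the rack's walls. About 0.14 kg. Origin: centre of the underside, z up along its axis.
- wide_bushing: Wide short steel guide bushing, 49 mm in diameter, 28 mm high, standing at the back of the lane, hardly higher than the rack's walls and with 8 mm beside it: it can be grasped only along the lane, with 48 mm free between it and the back stop. About 0.17 kg. Origin: centre of the underside, z up along its axis.
- tape_roll: Roll of beige tape lying flat on the bench behind the work, 102 mm in diameter, 24 mm high; bystander. Origin: centre of the underside.
- coupon: Small bare, bright (nearly white) aluminium block, 25 x 60 x 12 mm, lying on the bench to the far left; bystander. Origin: centre of the underside.
- marker_pen: White marker pen with a black cap, 117 mm long, 12 mm thick, lying on the bench at the back right; bystander. Origin: centre of its underside.

How it is judged:
On the way, in this order (a step that is already met when the one before it is completed fails the run):
1. the cup and the tall bushing both stand on the mat, released, with the wide bushing still in the rack (x of point_cup in the frame of mat between -0.085 and 0.085 m and y of point_cup in the frame of mat between -0.06 and 0.06 m and z of point_cup in the frame of mat between -0.003 and 0.008 m and angle between each of point_cup, tall_bushing's own z axis and vertical below 0.15 rad and linear speed of each of point_cup, tall_bushing below 0.03 m/s and contact force between the fingers and point_cup below 0.3 N and x of tall_bushing in the frame of mat between -0.085 and 0.085 m and y of tall_bushing in the frame of mat between -0.06 and 0.06 m and z of tall_bushing in the frame of mat between -0.003 and 0.008 m and contact force between the fingers and tall_bushing below 0.3 N and distance of wide_bushing from where it was at the start of the episode below 0.05 m), for 0.2 s.
2. the wide bushing lies flat in the tray, released (x of wide_bushing in the frame of tray between -0.075 and 0.075 m and y of wide_bushing in the frame of tray between -0.049 and 0.049 m and z of wide_bushing in the frame of tray between -0.003 and 0.008 m and angle between wide_bushing's own z axis and vertical below 0.15 rad and linear speed of wide_bushing below 0.03 m/s and contact force between the fingers and wide_bushing below 0.3 N), for 0.2 s.
At the end, for the whole second after the job is handed in: The wide bushing stands flat on the floor of the tray (tilt under 0.15 rad); the cup and the tall bushing stand upright (tilt under 0.1 rad) in the rack, each within 15 mm of where it stood at the start; all released and at rest (all of step 2 and angle between each of point_cup, tall_bushing's own z axis and vertical below 0.1 rad and linear speed of each of point_cup, tall_bushing below 0.03 m/s and contact force between the fingers and point_cup below 0.3 N and contact force between the fingers and tall_bushing below 0.3 N and distance of each of point_cup, tall_bushing from where it was at the start of the episode below 0.015 m); the robot touches nothing.
It fails at once if the cup is tipped by more than 0.5 rad (angle between point_cup's own z axis and vertical above 0.5 rad).
It fails at once if the tape roll is moved by more than 25 mm (distance of tape_roll from where it was at the start of the episode above 0.025 m).
It fails at once if the aluminium block is moved by more than 25 mm (distance of coupon from where it was at the start of the episode above 0.025 m).
It fails at once if the marker pen is moved by more than 25 mm (distance of marker_pen from where it was at the start of the episode above 0.025 m).
It also fails if it takes over 115 s, if anything falls off the work surface, if the arm or the gripper's body presses on something with over 40 N, if the wrist force passes 120 N, or if a joint passes its speed limit or range.

### The arm

A 6-joint arm with a two-finger parallel gripper is mounted at the origin on a cart in front of the work surface, level with it; the furniture and walls round the work are solid. World frame = base frame: x ahead of the robot, y to its left, z up, the work surface at z = 0. Lengths are in m, angles in rad, forces in N, time in s.
With the tool pointing down it reaches from about 0.375 to 0.9 m from the base axis. Payload 3.1 kg.
Tool frame: the origin (TCP) lies on the centre line of the jaws, within the pads' length; the fingertips stand 22 mm ahead of it and the grasp point (between the pads) lies 3 mm ahead of it; z points along the fingers, y is the line along which they close (so a half turn about z gives the same grasp; the last joint's range is limited). The gripper opens to 85 mm and grips with 20 to 120 N. Pads are 22 mm wide; open, the fingers measure 114 mm over their backs; the gripper's body (76 mm by 85 mm) begins 54 mm behind the grasp point. The pads swing forward as they close: fully open they stand 13 mm farther back than shut.
Start: joints at [1.097, 0.527, 1.433, -0, 1.181, -0.178], TCP at [0.182, 0.598, 0.253] pointing down, gripper open.
Joint ranges: [-3.08, 3.08], [-0.75, 2.2], [0.22, 2.44], [-1.43, 4.57], [0, 2.65], [-2.85, 2.85]. Speed limits (rad/s): [2.79, 2.79, 3.14, 3.14, 3.14, 3.14].

### API

Orientations are given as a unit quaternion [x, y, z, w].
In Python, from station import manip, sensors, snapshot gives the robot as it stands (manip), with the cameras as plain functions and the readings (sensors).
- The arm moves only by the tool drive_effector, called after "Emit:" by a JSON object that holds its "api" and its "payload", one argument or row to a line. Schema: {"type":"object","properties":{"ticks":{"type":"array","items":{"type":"number"},"minItems":5,"maxItems":100},"squeeze":{"type":"number"},"only":{"type":"string"},"quiet":{"type":"boolean"},"lines":{"type":"string"}},"required":["ticks"],"additionalProperties":false}. ticks is one flat list of numbers that holds 1 to 20 rows one after another, with no inner brackets; each row has 5 numbers: dx, dy, dz in fractions of the full range, 1 being 80 cm, then a turn about the tool's z in a scale on which 1.0 is 2 pi rad, then the opening from 0.0 (shut) to 1.0 (fully open); each row is the pose to reach, as a shift and turn from the pose commanded when the call began, along the tool's axes at that moment; what a row does not reach only later rows make up. A row lasts 1/10 s, in which the tool goes at most 0.05 m and 0.15 rad, less where a joint would pass 70% of its speed; a pose out of reach is approached as far as the arm can. The fingers move at their own pace and stop on an object; squeeze is the grip in N (left out, the last holds). Time passes only in rows, so rows that do not move let the fingers close. The tool returns the time, the measured TCP pose, the force, the opening and the grip force at its end. only (a regular expression) keeps the lines of the reply that match it, lines (a string "A,B") keeps lines A to B, and quiet returns only ok. Shift and turn numbers lie between -1 and 1, and a call with a number outside is refused. Input that does not fit is refused with a message, and nothing moves.
- sensors.sense(): the state, without advancing time (a new reading comes with each control period).
- snapshot(name): name is "side" or "top" or "wrist"; returns a dict with "pixels" (480x640x3 uint8, red, green, blue), "range_z" (480x640 float32, m along the optical axis (not along the pixel's ray), 0 where there is no reading), "fov_y" (degrees; the focal length in pixels is half the picture's height over the tangent of half this angle, whatever the lens; pixels are square), "cx", "cy" (the principal point, pixels), "k1" (the pictures are not rectified: a ray, as slopes to the right and down, at radius r is drawn at 1 + k1 r^2 times it, then the intrinsics apply), "R" (3x3) and "t" (3): a world point X has camera coordinates R X + t; the wrist camera has in their place "hand_eye" (4x4, takes a point from camera to tool coordinates, whose origin is the TCP and whose axes are the flange's). Camera axes: x right, y down, z forward; pixel columns grow to the right and rows downward; lengths in m; the calibration is good to about 2 mm. A picture is of the moment at which its call begins: read the wrist's pose just before it.
- manip.sign_off(): hands the job in; it is judged then, once.
The state is a dict: "t": time; "q": joint angles; "qd": joint speeds; "tau": joint torques, N m; "tcp_pos": TCP position; "tool_rot": TCP orientation; "force": force on the tool from outside, world axes, zero at the start; "ft_torque": the same for the moment, N m; "finger_gap": opening from 0.0 (shut) to 1.0 (fully open); "gripper_force": force on a finger pad.
Only numpy, scipy, OpenCV 4.12 (cv2) and the standard library are available. Lean on these libraries where they do the work, as an engineer would, in place of code of your own. Each camera call takes 0.05 s, during which the arm holds its last target. There are 200 camera calls.

## Working session

There is one attempt and no reset: what is moved stays moved. The work goes in short steps, Python scripts to look and compute and a tool call to move; the robot and the scene stay as the last step left them, time stands still between calls to the robot, and variables do not carry over. Pictures are saved under pics/ and viewed, at most 14 in all, crops included, and the job is handed in when it is done.

```bash
ls; mkdir -p pics; cat > h.py <<'E'
import numpy as np, cv2
from station import manip, sensors, snapshot
from scipy.spatial.transform import Rotation as Ro
def snap(n):
    s=sensors.sense(); d=snapshot(n); d['s']=s; return d
def cloud(d):
    p=d['range_z']; f=240/np.tan(np.radians(d['fov_y'])/2)
    v,u=np.mgrid[0:480,0:640].astype(float)
    K=np.array([[f,0,d['cx']],[0,f,d['cy']],[0,0,1]])
    n=cv2.undistortPoints(np.stack([u,v],-1).reshape(-1,1,2),K,np.array([d['k1'],0,0,0.])).reshape(480,640,2)
    X=np.dstack([n[...,0]*p,n[...,1]*p,p])
    if 'R' in d: W=(X-np.array(d['t']))@np.array(d['R'])
    else:
        H=np.array(d['hand_eye']); T=X@H[:3,:3].T+H[:3,3]
        W=T@Ro.from_quat(d['s']['tool_rot']).as_matrix().T+np.array(d['s']['tcp_pos'])
    W[p==0]=np.nan
    return W
E
python3 - <<'E'
from h import *
s=sensors.sense();print({k:np.round(v,3) for k,v in s.items()}); print(Ro.from_quat(s['tool_rot']).as_matrix().round(3))
for n in('top','side'):
    d=snap(n); cv2.imwrite(f'pics/{n}0.png',d['pixels'][...,::-1]); W=cloud(d); np.save(f'{n}.npy',W)
E
```

```text
pics
station.py
{'t': np.float64(0.0), 'q': array([ 1.097,  0.528,  1.434, -0.   ,  1.181, -0.179]), 'qd': array([-0.001,  0.001,  0.001, -0.001, -0.002,  0.   ]), 'tau': array([ 1.0000e-03, -4.4236e+01, -1.7803e+01, -0.0000e+00,  8.0000e-03,
       -0.0000e+00]), 'tcp_pos': array([0.181, 0.597, 0.252]), 'tool_rot': array([ 0.147,  0.989, -0.001, -0.   ]), 'force': array([-0.404,  0.541,  0.285]), 'ft_torque': array([ 0.023,  0.026, -0.017]), 'gripper_force': np.float64(0.0), 'finger_gap': np.float64(1.002)}
[[-0.957  0.291 -0.001]
 [ 0.291  0.957 -0.002]
 [ 0.    -0.002 -1.   ]]
```

View pics/top0.png

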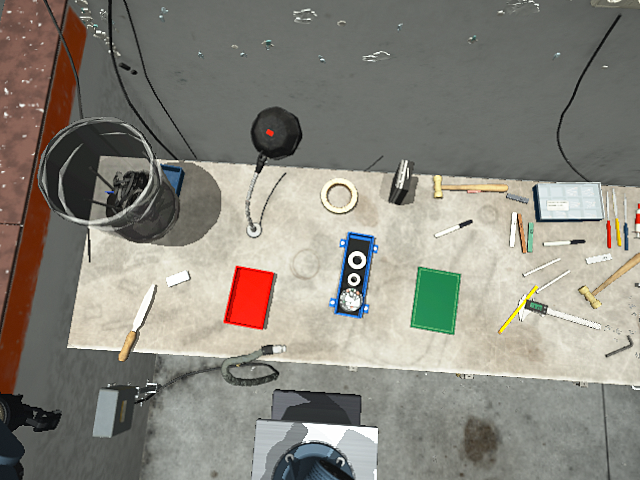

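View pics/side0.png

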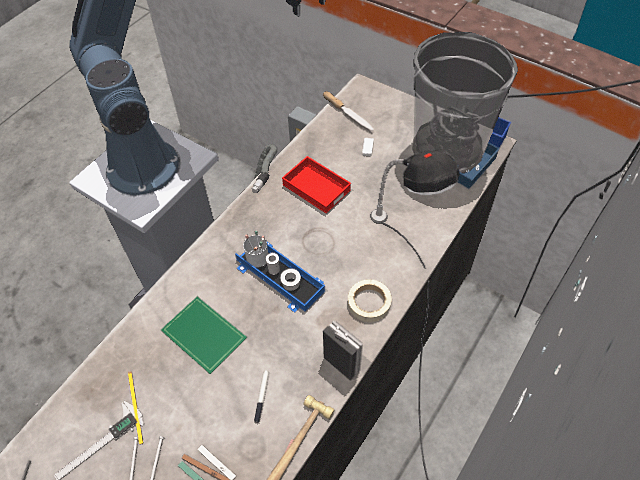

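The top view shows, from the robot outward: cup (350,300), tall bushing (354,280) and wide bushing (357,259) in the rack. The tray is on the left (250,297) and the mat on the right (436,300). A lamp stands behind the tray. Next I'll measure these positions.

```bash
python3 - <<'E'
from h import *
for n in('top','side'):
    im=cv2.imread(f'pics/{n}0.png').astype(int); W=np.load(f'{n}.npy'); b,g,r=im[...,0],im[...,1],im[...,2]
    on=(W[...,0]>.2)&(W[...,0]<.9)&(abs(W[...,1])<.45)&(W[...,2]>-.02)&(W[...,2]<.15)
    ms={'tray':(r>1.8*g)&(r>1.8*b)&(r>80),'mat':(g>1.5*r)&(g>1.25*b)&(g>40),'rack':(b>1.5*r)&(b>1.2*g)&(b>60)}
    for k,m in ms.items():
        m=(m&on).astype(np.uint8); c,l,st,ce=cv2.connectedComponentsWithStats(m); i=1+st[1:,4].argmax(); P=W[l==i]
        if k=='rack': P=P[P[:,2]>.02]
        rc=cv2.minAreaRect((P[:,:2]*1000).astype(np.float32)); print(n,k,len(P),np.round(rc[0],1),np.round(rc[1],1),round(rc[2],1),'z',np.percentile(P[:,2],[5,50,95]).round(4))
        if k=='rack': rr=rc
    # objects in the rack
    c=np.array(rr[0])/1000
    d=W[...,:2]-c; near=on&(np.hypot(d[...,0],d[...,1])<.13)
    for lo,hi in((.024,.04),(.044,.06),(.062,.105)):
        m=near&(W[...,2]>lo)&(W[...,2]<hi)&(abs(r-b)<40)&((r+g+b)>250)
        cc,l,st,ce=cv2.connectedComponentsWithStats(m.astype(np.uint8))
        for i in range(1,cc):
            if st[i,4]>8:
                P=W[l==i]; q=cv2.minEnclosingCircle((P[:,:2]*1000).astype(np.float32)); print(n,lo,st[i,:5],P.mean(0).round(4),np.round(q[0],1),round(q[1],1), P[:,2].max().round(4))
E
```

```text
top tray 2315 [463.6 207.1] [105.6 163.3] 83.2 z [-0.0016  0.0035  0.0318]
top mat 2634 [ 490.1 -304.9] [119.8 169.6] 83.2 z [-0.0015  0.0028  0.0074]
top rack 283 [543.2 -75.3] [ 74.1 229.4] 83.6 z [0.0235 0.0291 0.0333]
top 0.024 [348 252  18  17 173] [ 0.5805 -0.0801  0.0319] [580.3 -80. ] 24.4 0.0394
top 0.044 [347 274  13  12  81] [ 0.5224 -0.0724  0.055 ] [523.1 -72.1] 16.1 0.0598
top 0.062 [346 289  13   7  27] [ 0.4869 -0.0681  0.0846] [481.7 -69. ] 16.2 0.1001
side tray 2134 [455.3 206.4] [114.9 185.4] 84.1 z [-0.0014  0.0056  0.0317]
side mat 3078 [ 493.8 -305.2] [120.1 173.1] 82.8 z [-0.0018  0.0025  0.0069]
side rack 519 [550.5 -77.9] [ 77.7 230.9] 83.4 z [0.0208 0.0272 0.0326]
side 0.024 [245 240  14  12  50] [ 0.451  -0.0589  0.0322] [455.3 -61.9] 20.7 0.0399
side 0.024 [263 242   3   6  10] [ 0.4777 -0.0411  0.032 ] [478.1 -40.8] 5.2 0.0375
side 0.024 [246 253  22  11  74] [ 0.4894 -0.0866  0.0328] [481.5 -76.6] 26.2 0.0398
side 0.024 [269 259   6   3  12] [ 0.5215 -0.0679  0.0327] [521.8 -68.6] 6.2 0.039
side 0.024 [268 265  11   6  32] [ 0.5371 -0.0826  0.0317] [532.7 -78.3] 12.5 0.0393
side 0.024 [280 269  21  18 212] [ 0.5868 -0.082   0.0308] [586.6 -82.6] 25.7 0.0392
side 0.044 [244 236  18  13  77] [ 0.4535 -0.058   0.0522] [460.5 -61.3] 24.9 0.0598
side 0.044 [264 240   3   7  10] [ 0.4862 -0.0448  0.0518] [488.5 -48.2] 11.9 0.0598
side 0.044 [244 247  24  12  89] [ 0.4905 -0.0823  0.0524] [479.6 -74.5] 27.6 0.0595
side 0.044 [266 253  13  14 119] [ 0.5299 -0.0752  0.0531] [528.7 -75.3] 17.9 0.0599
side 0.062 [251 234  15  19  59] [ 0.4864 -0.0653  0.0795] [475.7 -65.7] 27.9 0.0978
```

```bash
cat >> h.py <<'E'
L=np.array([.9938,-.1115,0]); LY=np.array([.1115,.9938,0]); YAW=np.degrees(np.arctan2(-.1115,.9938))
def rel(x,y,z,ydir):  # ydir: wanted world angle (deg) of tool y
    s=sensors.sense(); M=Ro.from_quat(s['tool_rot']).as_matrix()
    d=M.T@(np.array([x,y,z])-s['tcp_pos'])
    a=np.degrees(np.arctan2(M[1,1],M[0,1])); t=(a-ydir+90)%180-90
    print('d',d.round(4),'turn',np.radians(t).round(3),'tcp',np.round(s['tcp_pos'],4),'ydir',a.round(2),'q',np.round(s['q'],2),'t',s['t'],'gap',s['finger_gap'])
E
python3 -c "
from h import *
rel(.445,-.066,.25,83.6)"
```

```text
d [-0.4451 -0.5583  0.0034] turn -0.183 tcp [0.1813 0.5975 0.2524] ydir 73.11 q [ 1.1   0.53  1.43 -0.    1.18 -0.18] t 0.1 gap 0.9997496853524623
```

The rows are not in the units I measure in: shifts go in shares of 80 cm and turns go in shares of 2 pi rad. I convert before sending: -0.558 m / 0.8 = -0.6975, -0.445 m / 0.8 = -0.5563, -0.183 rad / 6.2832 = -0.0291.

Emit:
{"api": "drive_effector", "payload": {
  "ticks": [-0.5563, -0.6975, 0.0038, -0.0291, 1, -0.5563, -0.6975, 0.0038, -0.0291, 1, -0.5563, -0.6975, 0.0038, -0.0291, 1, -0.5563, -0.6975, 0.0038, -0.0291, 1, -0.5563, -0.6975, 0.0038, -0.0291, 1, -0.5563, -0.6975, 0.0038, -0.0291, 1, -0.5563, -0.6975, 0.0038, -0.0291, 1, -0.5563, -0.6975, 0.0038, -0.0291, 1, -0.5563, -0.6975, 0.0038, -0.0291, 1, -0.5563, -0.6975, 0.0038, -0.0291, 1, -0.5563, -0.6975, 0.0038, -0.0291, 1, -0.5563, -0.6975, 0.0038, -0.0291, 1, -0.5563, -0.6975, 0.0038, -0.0291, 1, -0.5563, -0.6975, 0.0038, -0.0291, 1, -0.5563, -0.6975, 0.0038, -0.0291, 1, -0.5563, -0.6975, 0.0038, -0.0291, 1, -0.5563, -0.6975, 0.0038, -0.0291, 1, -0.5563, -0.6975, 0.0038, -0.0291, 1, -0.5563, -0.6975, 0.0038, -0.0291, 1],
  "squeeze": 40
}}

```text
t: 2.0
tcp_pos: [0.4443, -0.0634, 0.2503]
tool_rot: [0.055, 0.999, 0.0, -0.0]
force: [-0.1, -0.8, -0.3]
finger_gap: 0.995
gripper_force: 0.0
```

```bash
python3 - <<'E'
from h import *
d=snap('wrist'); cv2.imwrite('pics/w1.png',d['pixels'][...,::-1]); np.save('w1.npy',cloud(d)); rel(.468,-.067,.25,83.6)
E
```

```text
d [-0.0236 -0.0007  0.0004] turn 0.002 tcp [ 0.4446 -0.0637  0.2504] ydir 83.73 q [-0.39  0.3   1.86  0.    0.99 -1.85] t 2.05 gap 1.0032508633754194
```

View pics/w1.png

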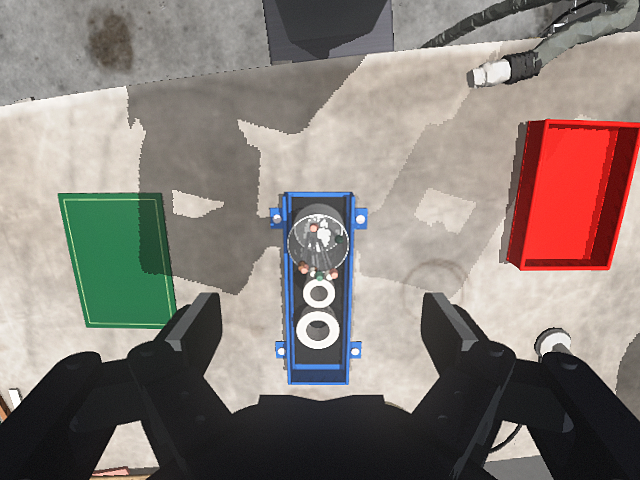

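The wrist view shows the cup rim centred at (318,243), the tall bushing at (319,292) and the wide one at (318,328), all on the lane centre. I'll refine these with the wrist depth.

```bash
python3 - <<'E'
from h import *
W=np.load('w1.npy'); im=cv2.imread('pics/w1.png').astype(int); b,g,r=im[...,0],im[...,1],im[...,2]
fit=lambda P:cv2.minAreaRect((P[:,:2]*1000).astype(np.float32))
def show(k,P):
    rc=fit(P); print(k,len(P),np.round(rc[0],1),np.round(rc[1],1),round(rc[2],1),'z',np.percentile(P[:,2],[5,50,95]).round(4))
m=(b>1.5*r)&(b>1.2*g)&(b>60)&(W[...,2]>.024)&(W[...,2]<.036); m[:,:265]=0;m[:,375:]=0;show('rack',W[m])
m=(r>1.8*g)&(r>1.8*b)&(r>80)&(W[...,2]>.024)&(W[...,2]<.036);m[:,:500]=0;show('tray',W[m])
m=(g>1.5*r)&(g>1.25*b)&(g>40)&(W[...,1]<-.2);m[350:]=0;show('mat',W[m])
for n,(u0,u1,v0,v1),(lo,hi) in(('cuprim',(280,356,205,282),(.058,.068)),('points',(280,356,205,290),(.075,.12)),('tall',(298,340,272,312),(.051,.061)),('wide',(290,345,305,352),(.029,.036))):
    S=W[v0:v1,u0:u1]; mm=(S[...,2]>lo)&(S[...,2]<hi)&(abs(r-b)[v0:v1,u0:u1]<(300 if n=='points' else 40)); P=S[mm]; c,R=cv2.minEnclosingCircle((P[:,:2]*1000).astype(np.float32)); print(n,len(P),np.round(c,1),round(R,1),P[:,2].max().round(4),'x',P[:,0].min().round(4),P[:,0].max().round(4),'y',P[:,1].min().round(4),P[:,1].max().round(4))
E
```

```text
rack 1576 [546.1 -77. ] [ 73.7 230.1] 83.3 z [0.0263 0.0291 0.0304]
tray 3012 [463.3 205.1] [107.2 157.9] 83.6 z [0.0247 0.0305 0.0323]
mat 12519 [ 491.2 -306.2] [123.1 170.3] 83.3 z [0.0011 0.0024 0.0036]
cuprim 369 [471.8 -68.2] 29.1 0.068 x 0.4428 0.5 y -0.097 -0.0396
points 537 [471.9 -68.1] 25.7 0.0991 x 0.4462 0.4969 y -0.0884 -0.0449
tall 531 [525.9 -73.2] 16.1 0.0576 x 0.5102 0.5414 y -0.0891 -0.0572
wide 915 [583.1 -80.9] 24.8 0.0334 x 0.5585 0.6075 y -0.1055 -0.0581
```

```bash
python3 -c "
from h import *
rel(.4717,-.0684,.058,83.4)"
```

```text
d [-0.0275 -0.0018  0.1924] turn 0.006 tcp [ 0.4446 -0.0637  0.2504] ydir 83.73 q [-0.39  0.3   1.86  0.    0.99 -1.85] t 2.05 gap 1.0032508633754194
```

Converted, 0.192 m / 0.8 = 0.24, 0.175 m / 0.8 = 0.2188, 0.006 rad / 6.2832 = 0.001.

Emit:
{"api": "drive_effector", "payload": {
  "ticks": [-0.0344, -0.0023, 0.0625, 0.001, 1, -0.0344, -0.0023, 0.1125, 0.001, 1, -0.0344, -0.0023, 0.15, 0.001, 1, -0.0344, -0.0023, 0.1875, 0.001, 1, -0.0344, -0.0023, 0.2188, 0.001, 1, -0.0344, -0.0023, 0.24, 0.001, 1, -0.0344, -0.0023, 0.24, 0.001, 1, -0.0344, -0.0023, 0.24, 0.001, 1, -0.0344, -0.0023, 0.24, 0.001, 1],
  "squeeze": 30
}}

```text
t: 2.95
tcp_pos: [0.473, -0.0699, 0.0593]
tool_rot: [0.059, 0.998, -0.0, 0.001]
force: [0.2, -0.4, 0.4]
finger_gap: 1.0
gripper_force: 0.0
```

```bash
python3 -c "
from h import *
rel(.4717,-.0684,.058,83.4)"
```

```text
d [0.0015 0.0014 0.0013] turn -0.002 tcp [ 0.473  -0.0699  0.0593] ydir 83.29 q [-0.38  0.68  1.94  0.    0.51 -1.83] t 2.95 gap 0.9997465793515241
```

Converted, 0.0015 m / 0.8 = 0.0019, 0.0014 m / 0.8 = 0.0018.

Emit:
{"api": "drive_effector", "payload": {
  "ticks": [0.0019, 0.0018, 0.0013, 0, 1, 0.0019, 0.0018, 0.0013, 0, 0.75, 0.0019, 0.0018, 0.0013, 0, 0.6, 0.0019, 0.0018, 0.0013, 0, 0.5, 0.0019, 0.0018, 0.0013, 0, 0.5, 0.0019, 0.0018, 0.0013, 0, 0.5, 0.0019, 0.0018, 0.0013, 0, 0.5, 0.0019, 0.0018, 0.0013, 0, 0.5],
  "squeeze": 30
}}

```text
t: 3.75
tcp_pos: [0.4713, -0.0687, 0.0581]
tool_rot: [0.059, 0.998, -0.0, 0.001]
force: [-1.4, -1.4, 5.5]
finger_gap: 0.663
gripper_force: 30.8
```

```bash
python3 -c "
from h import *
rel(.4717,-.0684,.058,83.4)"
```

```text
d [-0.0004  0.0004  0.0001] turn -0.003 tcp [ 0.4713 -0.0687  0.0581] ydir 83.24 q [-0.38  0.68  1.95 -0.    0.51 -1.83] t 3.75 gap 0.663074223647312
```

Converted, -0.233 m / 0.8 = -0.2913, -0.04 m / 0.8 = -0.05.

Emit:
{"api": "drive_effector", "payload": {
  "ticks": [0, 0, -0.025, 0, 0.4, 0, 0, -0.0625, 0, 0.4, 0, 0, -0.1, 0, 0.4, 0, 0, -0.1125, 0, 0.4, -0.0013, -0.025, -0.1125, 0, 0.4, -0.0025, -0.075, -0.1125, 0, 0.4, -0.0038, -0.125, -0.1125, 0, 0.4, -0.005, -0.175, -0.1125, 0, 0.4, -0.0063, -0.225, -0.1125, 0, 0.4, -0.0063, -0.2625, -0.1125, 0, 0.4, -0.0063, -0.2913, -0.1125, 0, 0.4, -0.0063, -0.2913, -0.1125, 0, 0.4, -0.0063, -0.2913, -0.0875, 0, 0.4, -0.0063, -0.2913, -0.05, 0, 0.4, -0.0063, -0.2913, -0.0188, 0, 0.4, -0.0063, -0.2913, -0.0075, 0, 0.4, -0.0063, -0.2913, -0.0038, 0, 0.4, -0.0063, -0.2913, -0.0025, 0, 0.4, -0.0063, -0.2913, -0.0025, 0, 0.4]
}}

```text
t: 5.65
tcp_pos: [0.4492, -0.3006, 0.0601]
tool_rot: [0.059, 0.998, -0.001, 0.001]
force: [-0.4, -0.6, -0.4]
finger_gap: 0.665
gripper_force: 32.4
```

```bash
python3 -c "
from h import *
rel(.4495,-.301,.0571,83.4)"
```

```text
d [-0.0004 -0.0003  0.003 ] turn -0.002 tcp [ 0.4492 -0.3006  0.0601] ydir 83.27 q [-0.8   0.72  1.79  0.    0.64 -2.25] t 5.65 gap 0.6647758913605983
```

Converted, 0.003 m / 0.8 = 0.0038, 0.0015 m / 0.8 = 0.0019.

Emit:
{"api": "drive_effector", "payload": {
  "ticks": [0, 0, 0.0019, 0, 0.4, 0, 0, 0.0038, 0, 0.4, 0, 0, 0.0038, 0, 0.4]
}}

```text
t: 5.95
tcp_pos: [0.449, -0.3009, 0.0571]
tool_rot: [0.059, 0.998, -0.001, 0.001]
force: [-0.6, -0.2, 3.7]
finger_gap: 0.663
gripper_force: 32.7
```

Emit:
{"api": "drive_effector", "payload": {
  "ticks": [0, 0, 0, 0, 0.75, 0, 0, 0, 0, 1, 0, 0, 0, 0, 1, 0, 0, 0, 0, 1, 0, 0, -0.0375, 0, 1, 0, 0, -0.0875, 0, 1, 0, 0, -0.1375, 0, 1, 0, 0, -0.1375, 0, 1]
}}

```text
t: 6.75
tcp_pos: [0.4511, -0.3028, 0.1712]
tool_rot: [0.059, 0.998, -0.004, 0.004]
force: [-0.3, -0.2, 0.7]
finger_gap: 0.999
gripper_force: 0.0
```

```bash
python3 - <<'E'
from h import *
d=snap('wrist'); cv2.imwrite('pics/w2.png',d['pixels'][...,::-1]); np.save('w2.npy',cloud(d)); rel(.5258,-.0740,.12,83.4)
E
```

```text
d [-0.0484  0.2352  0.0482] turn -0.002 tcp [ 0.4499 -0.3017  0.169 ] ydir 83.26 q [-0.8   0.53  1.73 -0.    0.88 -2.25] t 6.8 gap 1.0005482119371911
```

View pics/w2.png

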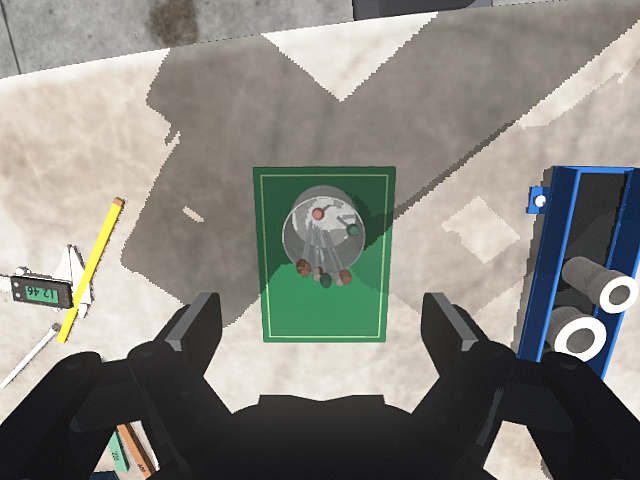

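The cup stands upright on the near half of the mat, rim at (323,232), and both bushings are still in the rack. The tall bushing is next.

Converted, 0.235 m / 0.8 = 0.2938, 0.225 m / 0.8 = 0.2813.

Emit:
{"api": "drive_effector", "payload": {
  "ticks": [-0.0125, 0.05, 0, 0, 1, -0.025, 0.1125, 0, 0, 1, -0.0375, 0.175, 0, 0, 1, -0.05, 0.2375, 0.0125, 0, 1, -0.06, 0.2813, 0.0375, 0, 1, -0.06, 0.2938, 0.06, 0, 1, -0.06, 0.2938, 0.06, 0, 1, -0.06, 0.2938, 0.06, 0, 1, -0.06, 0.2938, 0.06, 0, 1]
}}

```text
t: 7.7
tcp_pos: [0.5241, -0.0739, 0.1185]
tool_rot: [0.06, 0.998, -0.0, 0.0]
force: [0.5, 0.2, 0.8]
finger_gap: 1.003
gripper_force: 0.0
```

```bash
python3 -c "
from h import *
rel(.5258,-.0740,.055,83.4)"
```

```text
d [-0.0017  0.0001  0.0635] turn -0.004 tcp [ 0.5241 -0.0739  0.1185] ydir 83.17 q [-0.35  0.6   1.79 -0.    0.75 -1.8 ] t 7.7 gap 1.0027678837698906
```

Converted, 0.063 m / 0.8 = 0.0788, 0.055 m / 0.8 = 0.0688.

Emit:
{"api": "drive_effector", "payload": {
  "ticks": [-0.0013, 0, 0.0375, 0, 1, -0.0013, 0, 0.0688, 0, 1, -0.0013, 0, 0.0788, 0, 1, -0.0013, 0, 0.0788, 0, 1, -0.0013, 0, 0.0788, 0, 0.7, -0.0013, 0, 0.0788, 0, 0.4, -0.0013, 0, 0.0788, 0, 0.2, -0.0013, 0, 0.0788, 0, 0.2, -0.0013, 0, 0.0788, 0, 0.2, -0.0013, 0, 0.0788, 0, 0.2, -0.0013, 0, 0.0788, 0, 0.2],
  "squeeze": 40
}}

```text
t: 8.8
tcp_pos: [0.5255, -0.0732, 0.0563]
tool_rot: [0.059, 0.998, -0.0, 0.001]
force: [-1.8, -0.6, 5.9]
finger_gap: 0.357
gripper_force: 39.3
```

```bash
python3 -c "
from h import *
rel(.5258,-.0740,.055,83.4)"
```

```text
d [-0.0004 -0.0007  0.0013] turn -0.002 tcp [ 0.5255 -0.0732  0.0563] ydir 83.27 q [-0.35  0.72  1.81 -0.    0.61 -1.8 ] t 8.8 gap 0.35747210417118275
```

Emit:
{"api": "drive_effector", "payload": {
  "ticks": [0, 0, -0.025, 0, 0.1, 0, 0, -0.0625, 0, 0.1, 0, 0, -0.1, 0, 0.1, -0.0063, -0.0125, -0.1125, 0, 0.1, -0.0188, -0.05, -0.1125, 0, 0.1, -0.0375, -0.1, -0.1125, 0, 0.1, -0.045, -0.15, -0.1125, 0, 0.1, -0.045, -0.2, -0.1125, 0, 0.1, -0.045, -0.25, -0.1125, 0, 0.1, -0.045, -0.2813, -0.1125, 0, 0.1, -0.045, -0.2938, -0.1125, 0, 0.1, -0.045, -0.2938, -0.1125, 0, 0.1, -0.045, -0.2938, -0.0875, 0, 0.1, -0.045, -0.2938, -0.05, 0, 0.1, -0.045, -0.2938, -0.0225, 0, 0.1, -0.045, -0.2938, -0.0075, 0, 0.1, -0.045, -0.2938, -0.0038, 0, 0.1, -0.045, -0.2938, -0.0025, 0, 0.1, -0.045, -0.2938, -0.0025, 0, 0.1]
}}

```text
t: 10.7
tcp_pos: [0.5337, -0.3105, 0.0583]
tool_rot: [0.059, 0.998, -0.0, 0.001]
force: [1.0, -1.2, -1.1]
finger_gap: 0.359
gripper_force: 40.0
```

```bash
python3 -c "
from h import *
rel(.5337,-.311,.0553,83.4)"
```

```text
d [-0.     -0.0005  0.003 ] turn -0.002 tcp [ 0.5337 -0.3105  0.0583] ydir 83.28 q [-0.71  0.78  1.58  0.    0.78 -2.16] t 10.7 gap 0.359194906712715
```

Converted, 0.003 m / 0.8 = 0.0038, 0.0015 m / 0.8 = 0.0019.

Emit:
{"api": "drive_effector", "payload": {
  "ticks": [0, 0, 0.0019, 0, 0.1, 0, 0, 0.0038, 0, 0.1, 0, 0, 0.0038, 0, 0.1]
}}

```text
t: 11.0
tcp_pos: [0.5336, -0.311, 0.0554]
tool_rot: [0.059, 0.998, -0.001, 0.001]
force: [-0.2, -0.5, 3.8]
finger_gap: 0.359
gripper_force: 40.2
```

Emit:
{"api": "drive_effector", "payload": {
  "ticks": [0, 0, 0, 0, 0.5, 0, 0, 0, 0, 0.8, 0, 0, 0, 0, 1, 0, 0, 0, 0, 1, 0, 0, -0.0375, 0, 1, 0, 0, -0.0875, 0, 1, 0, 0, -0.15, 0, 1, 0.025, 0.0375, -0.1875, 0, 1, 0.025, 0.075, -0.1875, 0, 1, 0.025, 0.075, -0.1875, 0, 1]
}}

```text
t: 12.0
tcp_pos: [0.5197, -0.2452, 0.2057]
tool_rot: [0.058, 0.998, 0.001, 0.0]
force: [0.5, 0.5, 0.1]
finger_gap: 0.999
gripper_force: 0.0
```

```bash
python3 - <<'E'
from h import *
d=snap('wrist'); cv2.imwrite('pics/w3.png',d['pixels'][...,::-1]); np.save('w3.npy',cloud(d)); rel(.5832,-.0807,.12,-6.6)
E
```

```text
d [-0.0436  0.1724  0.0849] turn 1.571 tcp [ 0.52   -0.2469  0.205 ] ydir 83.39 q [-0.64  0.52  1.61 -0.    1.01 -2.09] t 12.05 gap 0.9984909785934015
```

View pics/w3.png

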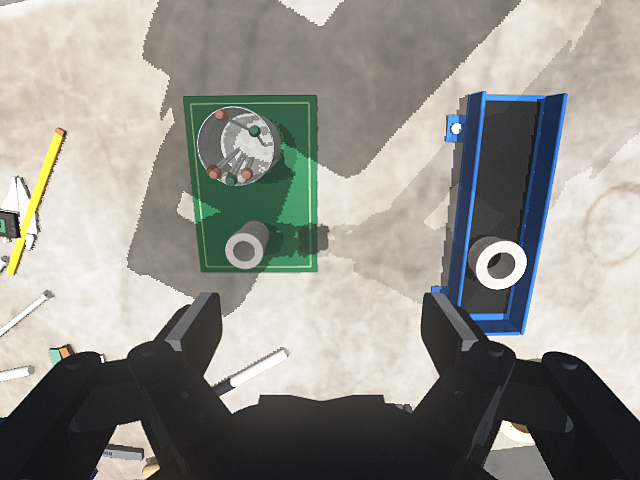

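Both stand on the mat, cup at (238,146) and tall bushing at (246,250). The wide bushing is alone in the rack at (500,263). I'll measure all three from this view.

Converted, 0.172 m / 0.8 = 0.215, 0.085 m / 0.8 = 0.1063, 1.571 rad / 6.2832 = 0.25.

```bash
python3 - <<'E'
from h import *
W=np.load('w3.npy'); im=cv2.imread('pics/w3.png').astype(int); b,r=im[...,0],im[...,2]
for n,(u0,u1,v0,v1),(lo,hi) in(('cup',(190,290,98,192),(.057,.066)),('tall',(215,275,215,280),(.05,.059)),('wide',(465,530,230,295),(.029,.036))):
    S=W[v0:v1,u0:u1]; P=S[(S[...,2]>lo)&(S[...,2]<hi)&(abs(r-b)[v0:v1,u0:u1]<40)]; c,R=cv2.minEnclosingCircle((P[:,:2]*1000).astype(np.float32)); print(n,len(P),np.round(c,1),round(R,1))
m=(b>1.5*r)&(b>60)&(W[...,2]>.024)&(W[...,2]<.036); m[:,:400]=0;rc=cv2.minAreaRect((W[m][:,:2]*1000).astype(np.float32));print(rc)
E
```

```text
cup 611 [ 449.5 -300.9] 29.3
tall 837 [ 534.4 -311.2] 16.4
wide 1434 [583.2 -82.3] 25.1
((545.951416015625, -77.36643981933594), (75.65535736083984, 229.32569885253906), 83.45138549804688)
```

Emit:
{"api": "drive_effector", "payload": {
  "ticks": [-0.0538, 0.215, 0.025, 0.25, 1, -0.0538, 0.215, 0.025, 0.25, 1, -0.0538, 0.215, 0.025, 0.25, 1, -0.0538, 0.215, 0.025, 0.25, 1, -0.0538, 0.215, 0.025, 0.25, 1, -0.0538, 0.215, 0.025, 0.25, 1, -0.0538, 0.215, 0.025, 0.25, 1, -0.0538, 0.215, 0.025, 0.25, 1, -0.0538, 0.215, 0.025, 0.25, 1, -0.0538, 0.215, 0.0625, 0.25, 1, -0.0538, 0.215, 0.1063, 0.25, 0.95, -0.0538, 0.215, 0.1063, 0.25, 0.9, -0.0538, 0.215, 0.1063, 0.25, 0.9]
}}

```text
t: 13.35
tcp_pos: [0.583, -0.0834, 0.1184]
tool_rot: [0.747, 0.665, -0.001, -0.001]
force: [-0.1, -0.3, 1.1]
finger_gap: 0.899
gripper_force: 0.0
```

```bash
python3 -c "
from h import *
rel(.5832,-.0807,.03,-6.6)"
```

```text
d [0.0026 0.0001 0.0884] turn -0.001 tcp [ 0.583  -0.0834  0.1184] ydir -6.67 q [-0.33  0.66  1.63 -0.    0.85 -0.21] t 13.35 gap 0.8989953762875397
```

Converted, 0.087 m / 0.8 = 0.1088, 0.03 m / 0.8 = 0.0375.

Emit:
{"api": "drive_effector", "payload": {
  "ticks": [0.0025, 0, 0.0375, 0, 0.8, 0.0025, 0, 0.075, 0, 0.8, 0.0025, 0, 0.0938, 0, 0.8, 0.0025, 0, 0.1038, 0, 0.8, 0.0025, 0, 0.1088, 0, 0.8, 0.0025, 0, 0.1088, 0, 0.8, 0.0025, 0, 0.1088, 0, 0.6, 0.0025, 0, 0.1088, 0, 0.4, 0.0025, 0, 0.1088, 0, 0.4, 0.0025, 0, 0.1088, 0, 0.4, 0.0025, 0, 0.1088, 0, 0.4, 0.0025, 0, 0.1088, 0, 0.4],
  "squeeze": 50
}}

```text
t: 14.55
tcp_pos: [0.5839, -0.081, 0.0339]
tool_rot: [0.747, 0.664, 0.0, 0.001]
force: [-0.6, 0.5, 4.8]
finger_gap: 0.536
gripper_force: 50.6
```

```bash
python3 -c "
from h import *
rel(.4633,.2055,.0305,-6.6)"
```

```text
d [ 0.2703 -0.1534  0.003 ] turn -0.003 tcp [ 0.5839 -0.081   0.0339] ydir -6.74 q [-0.33  0.8   1.66 -0.    0.68 -0.21] t 14.55 gap 0.536206799183453
```

Converted, 0.27 m / 0.8 = 0.3375, 0.265 m / 0.8 = 0.3313.

Emit:
{"api": "drive_effector", "payload": {
  "ticks": [0, 0, -0.025, 0, 0.3, 0, 0, -0.0625, 0, 0.3, 0, 0, -0.1, 0, 0.3, 0.0125, -0.0063, -0.1125, 0, 0.3, 0.0438, -0.025, -0.1125, 0, 0.3, 0.0875, -0.05, -0.1125, 0, 0.3, 0.1313, -0.075, -0.1125, 0, 0.3, 0.175, -0.1, -0.1125, 0, 0.3, 0.2188, -0.125, -0.1125, 0, 0.3, 0.2625, -0.15, -0.1125, 0, 0.3, 0.3063, -0.175, -0.1125, 0, 0.3, 0.3313, -0.1875, -0.1125, 0, 0.3, 0.3375, -0.1913, -0.1125, 0, 0.3, 0.3375, -0.1913, -0.1, 0, 0.3, 0.3375, -0.1913, -0.0625, 0, 0.3, 0.3375, -0.1913, -0.0313, 0, 0.3, 0.3375, -0.1913, -0.0125, 0, 0.3, 0.3375, -0.1913, -0.005, 0, 0.3, 0.3375, -0.1913, -0.0025, 0, 0.3, 0.3375, -0.1913, -0.0025, 0, 0.3]
}}

```text
t: 16.55
tcp_pos: [0.4637, 0.2048, 0.0342]
tool_rot: [0.748, 0.664, 0.0, 0.0]
force: [0.7, -0.5, -2.0]
finger_gap: 0.532
gripper_force: 51.8
```

```bash
python3 -c "
from h import *
rel(.4633,.2055,.0329,-6.6)"
```

```text
d [ 0.0006 -0.0004  0.0013] turn -0.004 tcp [0.4637 0.2048 0.0342] ydir -6.82 q [ 0.2   0.75  1.88 -0.    0.52  0.31] t 16.55 gap 0.5315591089091155
```

Converted, 0.0013 m / 0.8 = 0.0016.

Emit:
{"api": "drive_effector", "payload": {
  "ticks": [0, 0, 0.0016, 0, 0.3, 0, 0, 0.0016, 0, 0.3, 0, 0, 0.0016, 0, 0.3]
}}

```text
t: 16.85
tcp_pos: [0.4636, 0.2055, 0.0336]
tool_rot: [0.748, 0.664, 0.001, 0.0]
force: [0.2, 0.0, -1.9]
finger_gap: 0.534
gripper_force: 51.8
```

Emit:
{"api": "drive_effector", "payload": {
  "ticks": [0, 0, 0, 0, 0.7, 0, 0, 0, 0, 0.8, 0, 0, 0, 0, 0.8, 0, 0, -0.0375, 0, 0.8, 0, 0, -0.0875, 0, 1, 0, 0, -0.15, 0, 1, 0, 0, -0.2125, 0, 1, 0, 0, -0.2125, 0, 1, 0, 0, -0.2125, 0, 1]
}}

```text
t: 17.75
tcp_pos: [0.4637, 0.2055, 0.2045]
tool_rot: [0.748, 0.664, 0.002, 0.001]
force: [-0.5, -0.7, -0.5]
finger_gap: 0.998
gripper_force: 0.0
```

```bash
python3 - <<'E'
from h import *
d=snap('wrist'); cv2.imwrite('pics/w4.png',d['pixels'][...,::-1]); np.save('w4.npy',cloud(d)); rel(.5335,-.3105,.15,83.4)
E
```

```text
d [-0.5039  0.131   0.053 ] turn 1.568 tcp [0.4627 0.2053 0.203 ] ydir -6.75 q [ 0.2   0.44  1.78 -0.    0.92  0.31] t 17.8 gap 0.9983732342983256
```

View pics/w4.png

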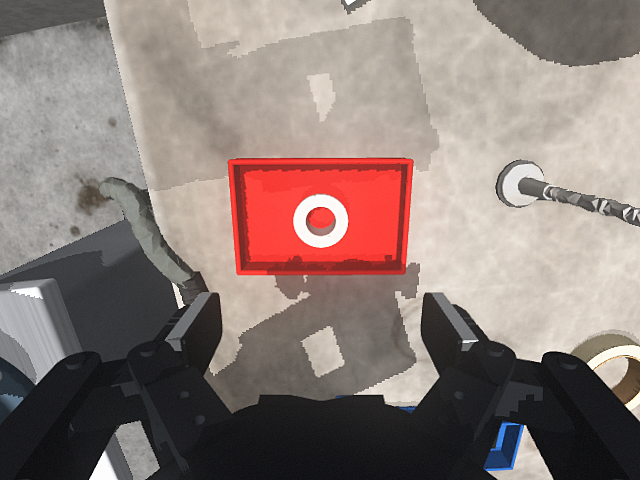

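The wide bushing lies flat in the middle of the tray at (320,221). Next I'll fetch the tall bushing from the mat, turning back to the original orientation.

Converted, -0.504 m / 0.8 = -0.63, 0.131 m / 0.8 = 0.1638, -1.573 rad / 6.2832 = -0.2504.

Emit:
{"api": "drive_effector", "payload": {
  "ticks": [-0.63, 0.1638, 0, -0.2504, 1, -0.63, 0.1638, 0, -0.2504, 1, -0.63, 0.1638, 0, -0.2504, 1, -0.63, 0.1638, 0, -0.2504, 1, -0.63, 0.1638, 0, -0.2504, 1, -0.63, 0.1638, 0, -0.2504, 1, -0.63, 0.1638, 0, -0.2504, 1, -0.63, 0.1638, 0, -0.2504, 1, -0.63, 0.1638, 0, -0.2504, 1, -0.63, 0.1638, 0, -0.2504, 1, -0.63, 0.1638, 0, -0.2504, 1, -0.63, 0.1638, 0, -0.2504, 1, -0.63, 0.1638, 0, -0.2504, 1, -0.63, 0.1638, 0.0625, -0.2504, 1, -0.63, 0.1638, 0.0625, -0.2504, 1, -0.63, 0.1638, 0.0625, -0.2504, 1]
}}

```text
t: 19.4
tcp_pos: [0.5325, -0.3079, 0.1511]
tool_rot: [0.058, 0.998, 0.002, -0.003]
force: [0.5, 0.8, 0.1]
finger_gap: 1.002
gripper_force: 0.0
```

```bash
python3 -c "
from h import *
rel(.5338,-.3110,.0553,83.27)"
```

```text
d [-0.0022 -0.0033  0.0958] turn 0.002 tcp [ 0.5325 -0.3079  0.1511] ydir 83.4 q [-0.71  0.64  1.54  0.    0.96 -2.16] t 19.4 gap 1.002072073797202
```

Converted, 0.0955 m / 0.8 = 0.1194, 0.094 m / 0.8 = 0.1175, 0.002 rad / 6.2832 = 0.0003.

Emit:
{"api": "drive_effector", "payload": {
  "ticks": [-0.0019, -0.0025, 0.0375, 0.0003, 1, -0.0019, -0.0025, 0.075, 0.0003, 1, -0.0019, -0.0025, 0.1063, 0.0003, 1, -0.0019, -0.0025, 0.1175, 0.0003, 1, -0.0019, -0.0025, 0.1194, 0.0003, 1, -0.0019, -0.0025, 0.1194, 0.0003, 1, -0.0019, -0.0025, 0.1194, 0.0003, 1]
}}

```text
t: 20.1
tcp_pos: [0.5363, -0.3133, 0.0595]
tool_rot: [0.059, 0.998, -0.001, 0.001]
force: [0.3, 0.5, -0.9]
finger_gap: 0.998
gripper_force: 0.0
```

```bash
python3 -c "
from h import *
rel(.5338,-.3110,.0553,83.27)"
```

```text
d [0.0028 0.002  0.0041] turn -0.0 tcp [ 0.5363 -0.3133  0.0595] ydir 83.26 q [-0.71  0.78  1.58 -0.    0.78 -2.16] t 20.1 gap 0.9982982105298824
```

Converted, 0.003 m / 0.8 = 0.0038, 0.0025 m / 0.8 = 0.0031.

Emit:
{"api": "drive_effector", "payload": {
  "ticks": [0.0031, 0.0025, 0.0038, 0, 1, 0.0031, 0.0025, 0.0038, 0, 1, 0.0031, 0.0025, 0.0038, 0, 0.7, 0.0031, 0.0025, 0.0038, 0, 0.4, 0.0031, 0.0025, 0.0038, 0, 0.2, 0.0031, 0.0025, 0.0038, 0, 0.1, 0.0031, 0.0025, 0.0038, 0, 0.1, 0.0031, 0.0025, 0.0038, 0, 0.1, 0.0031, 0.0025, 0.0038, 0, 0.1],
  "squeeze": 40
}}

```text
t: 21.0
tcp_pos: [0.5331, -0.3108, 0.0547]
tool_rot: [0.059, 0.998, -0.0, 0.0]
force: [0.2, -1.0, 2.0]
finger_gap: 0.36
gripper_force: 39.6
```

```bash
python3 -c "
from h import *
rel(.5255,-.0732,.0563,83.27)"
```

```text
d [ 0.0355  0.235  -0.0018] turn -0.0 tcp [ 0.5331 -0.3108  0.0547] ydir 83.25 q [-0.71  0.79  1.59 -0.    0.77 -2.16] t 21.0 gap 0.36046746294583465
```

Converted, 0.235 m / 0.8 = 0.2938, 0.225 m / 0.8 = 0.2813.

Emit:
{"api": "drive_effector", "payload": {
  "ticks": [0, 0, -0.025, 0, 0.1, 0, 0, -0.0625, 0, 0.1, 0, 0, -0.1, 0, 0.1, 0, 0.0125, -0.1125, 0, 0.1, 0.0063, 0.05, -0.1125, 0, 0.1, 0.0125, 0.1, -0.1125, 0, 0.1, 0.025, 0.15, -0.1125, 0, 0.1, 0.0375, 0.2, -0.1125, 0, 0.1, 0.0438, 0.25, -0.1125, 0, 0.1, 0.045, 0.2813, -0.1125, 0, 0.1, 0.045, 0.2938, -0.1125, 0, 0.1, 0.045, 0.2938, -0.1125, 0, 0.1, 0.045, 0.2938, -0.0875, 0, 0.1, 0.045, 0.2938, -0.05, 0, 0.1, 0.045, 0.2938, -0.0225, 0, 0.1, 0.045, 0.2938, -0.01, 0, 0.1, 0.045, 0.2938, -0.0063, 0, 0.1, 0.045, 0.2938, -0.0063, 0, 0.1]
}}

```text
t: 22.8
tcp_pos: [0.5251, -0.0736, 0.0594]
tool_rot: [0.059, 0.998, -0.0, 0.0]
force: [-0.2, 0.2, -1.5]
finger_gap: 0.354
gripper_force: 39.9
```

```bash
python3 -c "
from h import *
rel(.5251,-.0732,.0557,83.27)"
```

```text
d [0.0001 0.0004 0.0037] turn -0.001 tcp [ 0.5251 -0.0736  0.0594] ydir 83.2 q [-0.35  0.71  1.81 -0.    0.62 -1.8 ] t 22.8 gap 0.3536996285725577
```

Lower it, release, rise and go to a hover above the cup.

Converted, 0.0037 m / 0.8 = 0.0046, 0.002 m / 0.8 = 0.0025.

Emit:
{"api": "drive_effector", "payload": {
  "ticks": [0, 0, 0.0025, 0, 0.1, 0, 0, 0.0046, 0, 0.1, 0, 0, 0.0046, 0, 0.1]
}}

```text
t: 23.1
tcp_pos: [0.5251, -0.0729, 0.0563]
tool_rot: [0.059, 0.998, -0.0, 0.001]
force: [0.1, 0.2, -1.6]
finger_gap: 0.357
gripper_force: 39.9
```

Emit:
{"api": "drive_effector", "payload": {
  "ticks": [0, 0, 0, 0, 0.5, 0, 0, 0, 0, 0.8, 0, 0, 0, 0, 1, 0, 0, 0, 0, 1, 0, 0, -0.0375, 0, 1, 0, 0, -0.0875, 0, 1, 0, 0, -0.15, 0, 1, 0.025, -0.05, -0.1625, 0, 1, 0.0375, -0.1125, -0.1625, 0, 1, 0.05, -0.175, -0.1625, 0, 1, 0.0613, -0.2375, -0.1625, 0, 1, 0.0613, -0.2875, -0.1625, 0, 1, 0.0613, -0.2938, -0.1625, 0, 1, 0.0613, -0.2938, -0.1625, 0, 1, 0.0613, -0.2938, -0.1625, 0, 1]
}}

```text
t: 24.6
tcp_pos: [0.4482, -0.2991, 0.1855]
tool_rot: [0.059, 0.998, 0.001, -0.001]
force: [0.5, -0.1, -0.4]
finger_gap: 0.996
gripper_force: 0.0
```

```bash
python3 - <<'E'
from h import *
d=snap('wrist'); cv2.imwrite('pics/w5.png',d['pixels'][...,::-1]); rel(.4492,-.3010,.0571,83.27)
E
```

```text
d [-0.0013 -0.0024  0.1285] turn 0.001 tcp [ 0.4483 -0.2987  0.1856] ydir 83.32 q [-0.8   0.51  1.72  0.    0.92 -2.25] t 24.65 gap 0.9963675353399251
```

View pics/w5.png

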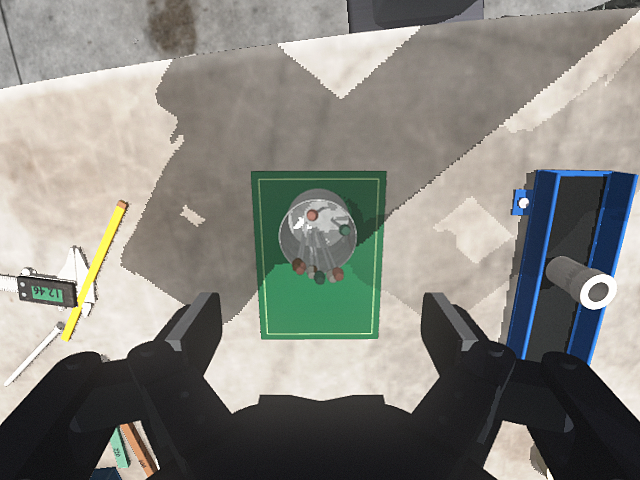

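The tall bushing stands upright in the rack at (598,291), and the cup is on the mat at (317,230). I'll lower onto the cup.

Converted, 0.126 m / 0.8 = 0.1575, 0.122 m / 0.8 = 0.1525.

Emit:
{"api": "drive_effector", "payload": {
  "ticks": [-0.0013, -0.0025, 0.05, 0, 1, -0.0013, -0.0025, 0.1, 0, 1, -0.0013, -0.0025, 0.1375, 0, 1, -0.0013, -0.0025, 0.1525, 0, 1, -0.0013, -0.0025, 0.1575, 0, 1, -0.0013, -0.0025, 0.1575, 0, 1, -0.0013, -0.0025, 0.1575, 0, 1]
}}

```text
t: 25.35
tcp_pos: [0.4502, -0.3029, 0.0612]
tool_rot: [0.059, 0.998, -0.001, 0.001]
force: [0.7, -0.6, -0.2]
finger_gap: 1.003
gripper_force: 0.0
```

```bash
python3 -c "
from h import *
rel(.4492,-.3010,.0571,83.27)"
```

```text
d [0.0013 0.0018 0.004 ] turn 0.0 tcp [ 0.4502 -0.3029  0.0612] ydir 83.29 q [-0.8   0.72  1.78 -0.    0.64 -2.25] t 25.35 gap 1.00279493692177
```

Converted, 0.003 m / 0.8 = 0.0038, 0.0018 m / 0.8 = 0.0023.

Emit:
{"api": "drive_effector", "payload": {
  "ticks": [0.0013, 0.0023, 0.0038, 0, 1, 0.0013, 0.0023, 0.0038, 0, 1, 0.0013, 0.0023, 0.0038, 0, 0.75, 0.0013, 0.0023, 0.0038, 0, 0.6, 0.0013, 0.0023, 0.0038, 0, 0.5, 0.0013, 0.0023, 0.0038, 0, 0.4, 0.0013, 0.0023, 0.0038, 0, 0.4, 0.0013, 0.0023, 0.0038, 0, 0.4],
  "squeeze": 30
}}

```text
t: 26.15
tcp_pos: [0.4487, -0.301, 0.0573]
tool_rot: [0.059, 0.998, -0.0, 0.0]
force: [-1.4, -0.8, 5.8]
finger_gap: 0.661
gripper_force: 31.4
```

```bash
python3 -c "
from h import *
rel(.4713,-.0687,.0581,83.27)"
```

```text
d [ 0.0049  0.2334 -0.0009] turn -0.0 tcp [ 0.4487 -0.301   0.0573] ydir 83.25 q [-0.8   0.72  1.79 -0.    0.63 -2.25] t 26.15 gap 0.6612793827352691
```

Converted, 0.2335 m / 0.8 = 0.2919, 0.04 m / 0.8 = 0.05.

Emit:
{"api": "drive_effector", "payload": {
  "ticks": [0, 0, -0.025, 0, 0.4, 0, 0, -0.0625, 0, 0.4, 0, 0, -0.1, 0, 0.4, 0, 0.0125, -0.1125, 0, 0.4, 0.0013, 0.05, -0.1125, 0, 0.4, 0.0025, 0.1, -0.1125, 0, 0.4, 0.0038, 0.15, -0.1125, 0, 0.4, 0.005, 0.2, -0.1125, 0, 0.4, 0.0063, 0.2438, -0.1125, 0, 0.4, 0.0063, 0.275, -0.1125, 0, 0.4, 0.0063, 0.2919, -0.1125, 0, 0.4, 0.0063, 0.2919, -0.1, 0, 0.4, 0.0063, 0.2919, -0.075, 0, 0.4, 0.0063, 0.2919, -0.0625, 0, 0.4, 0.0063, 0.2919, -0.0625, 0, 0.4, 0.0063, 0.2919, -0.0625, 0, 0.4]
}}

```text
t: 27.75
tcp_pos: [0.4709, -0.0689, 0.1064]
tool_rot: [0.059, 0.998, 0.0, -0.0]
force: [-0.2, -0.3, 0.5]
finger_gap: 0.663
gripper_force: 32.4
```

```bash
python3 -c "
from h import *
rel(.4713,-.0687,.0584,83.27)"
```

```text
d [-0.0004  0.0002  0.048 ] turn -0.002 tcp [ 0.4709 -0.0689  0.1064] ydir 83.18 q [-0.38  0.58  1.93 -0.    0.63 -1.83] t 27.75 gap 0.6627790677482427
```

Converted, 0.045 m / 0.8 = 0.0563, 0.044 m / 0.8 = 0.055.

Emit:
{"api": "drive_effector", "payload": {
  "ticks": [0, 0, 0.015, 0, 0.4, 0, 0, 0.03, 0, 0.4, 0, 0, 0.0425, 0, 0.4, 0, 0, 0.0513, 0, 0.4, 0, 0, 0.055, 0, 0.4, 0, 0, 0.0563, 0, 0.4, 0, 0, 0.0563, 0, 0.4, 0, 0, 0.0563, 0, 0.4]
}}

```text
t: 28.55
tcp_pos: [0.4713, -0.0682, 0.0621]
tool_rot: [0.059, 0.998, -0.0, 0.0]
force: [-0.0, -0.2, -0.7]
finger_gap: 0.665
gripper_force: 32.4
```

```bash
python3 -c "
from h import *
rel(.4713,-.0687,.0584,83.27)"
```

```text
d [-0.0001 -0.0005  0.0037] turn -0.0 tcp [ 0.4713 -0.0682  0.0621] ydir 83.26 q [-0.38  0.67  1.95 -0.    0.52 -1.83] t 28.55 gap 0.6648996857905806
```

Converted, 0.0037 m / 0.8 = 0.0046, 0.003 m / 0.8 = 0.0038.

Emit:
{"api": "drive_effector", "payload": {
  "ticks": [0, 0, 0.0019, 0, 0.4, 0, 0, 0.0038, 0, 0.4, 0, 0, 0.0046, 0, 0.4, 0, 0, 0.0046, 0, 0.4]
}}

```text
t: 28.95
tcp_pos: [0.4711, -0.0682, 0.0584]
tool_rot: [0.059, 0.998, -0.0, 0.0]
force: [-0.0, -0.3, 2.1]
finger_gap: 0.659
gripper_force: 32.6
```

Emit:
{"api": "drive_effector", "payload": {
  "ticks": [0, 0, 0, 0, 0.75, 0, 0, 0, 0, 1, 0, 0, 0, 0, 1, 0, 0, 0, 0, 1, 0, 0, -0.0375, 0, 1, 0, 0, -0.0875, 0, 1, 0, 0, -0.15, 0, 1, 0, 0, -0.2125, 0, 1, 0.025, 0, -0.2375, 0, 1, 0.025, 0, -0.2375, 0, 1, 0.025, 0, -0.2375, 0, 1]
}}

```text
t: 30.05
tcp_pos: [0.4509, -0.0657, 0.2482]
tool_rot: [0.059, 0.998, -0.0, 0.0]
force: [0.3, -0.6, 0.2]
finger_gap: 0.999
gripper_force: 0.0
```

```bash
python3 - <<'E'
from h import *
d=snap('wrist'); cv2.imwrite('pics/w6.png',d['pixels'][...,::-1]); W=cloud(d); im=d['pixels'].astype(int); b,r=im[...,2],im[...,0]
for n,c,R,(lo,hi) in(('cup',(.4718,-.0682),.045,(.058,.068)),('tall',(.5259,-.0735),.024,(.051,.06))):
    m=(np.hypot(W[...,0]-c[0],W[...,1]-c[1])<R)&(W[...,2]>lo)&(W[...,2]<hi)&(abs(r-b)<40); P=W[m]; q=cv2.minEnclosingCircle((P[:,:2]*1000).astype(np.float32)); print(n,len(P),np.round(q[0],1),round(q[1],1))
E
```

```text
cup 377 [472.2 -67.8] 29.2
tall 558 [526.4 -73. ] 16.2
```

View pics/w6.png

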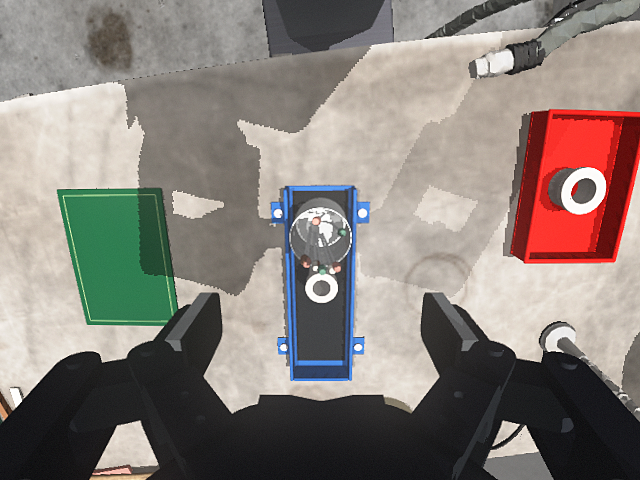

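The cup (320,238) and the tall bushing (321,288) are back within about 1 mm of where they started. The wide bushing lies in the tray at (582,190).

```bash
python3 -c "
from h import *
print(manip.sign_off())"
```

```text
the job is handed in; nothing more can be done
None
```

The job is done and handed in at about 30 s of robot time: the wide bushing lies flat in the tray, and the cup and tall bushing measured within about 1 mm of where they first stood in the rack; the sign-off call returned no verdict.

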